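Stow the coffee tray for the road

TASK

Get the loaded coffee tray ready for the road: hook your fingertips behind its far lip and drag it along the counter into the travel dock until it is pressed snugly, but gently, against the dock's rubber buffers. Then, without forcing it, swing the red bar fully shut behind the tray. Keep the things in the tray standing and leave everything else on the counter alone.

Things in the scene. Friction and masses are not known exactly. Their poses are not given: they have to be found in the camera images.
- dock: Travel dock on the counter (all sizes in mm): rigid aluminium U, near rail 36 and guides 24 high. Origin at counter level, mid inner face of its near rail; x points out of the open mouth, away from the robot, y left. Guides run 70 along x, inner faces at y = +/-77.5 (2.5 play each side of the tray's walls), then flare out 30 degrees for 36 more. The tray slides on the bare counter; its rim passes above the U.
- buffers: The two black rubber buffers of the near rail, 90 apart, diameter 16, centre 26 up. Origin at counter level at the middle of the rail's inner face; axes as the dock's. Their flat faces look to +x and stand 8 to 20 out from the rail, as they happen to be screwed in: this is not measured, so feel for the seat. They hardly yield: under 1 mm. Snug is about 5 N more than dragging takes; 8 N is too much.
- tray: Plywood tray loose on the counter, 150 x 150 over its 4 thick walls, 45 high, rim turned out by 8 all round (166 x 166, 4 thick). Origin under its centre; x axis to the far wall. Home: near wall (x = -75) on the buffers, its centre at dock x = 83 to 95. Starts 80 to 145 beyond home, up to 8 aside and 0.1 rad askew. Loaded 0.7 to 1.0 kg; dragging takes 3 to 7 N.
- lip: The tray's far wall with its outturned lip. Origin at the middle of the lip's outer edge, at its top (tray x = +83, y = 0, 45 above the counter); axes as the tray's. 166 long; the space behind it is free down to the counter. Two fingertips spread along it keep the tray straight.
- redbar: Red retaining bar on an upright hinge, 28 to 44 above the counter, 10 thick. Origin on the hinge axis, 36 up, at dock x = 185, y = 116 (left far corner); x axis along the bar to its free end, 215 away. Open: along the dock's x (start: up to 0.25 rad closed). Fully shut: turned clockwise from above to its end stop, along the dock's -y, behind the lip. Stays where left; takes 0.12 N m.
- tumbler: Steel tumbler with clear lid, diameter 67, 117 high, standing in the near left part of the tray; origin under its centre.
- canister: Dark green canister, diameter 67, 112 high, standing in the near right part of the tray; origin under its centre.
- jar_a: Small amber jar with black lid, diameter 45, 46 high, standing loose in the tray's far part on the left; origin under its centre.
- jar_b: Small clear jar with black lid, diameter 45, 46 high, standing loose in the tray's far part on the right; origin under its centre.
- soap: Bystander: small clear soap bottle, diameter 44, 125 high; origin under its centre.
- board: Bystander: terracotta-coloured chopping board, 280 x 200 x 8, lying flat; origin under its centre.
- cheese: Bystander: yellow block of cheese on the board, 85 x 60 x 32; origin under its centre.
- rind: Bystander: brown piece of cheese on the board, 90 x 35 x 25; origin under its centre.
- dripper: Bystander: white waisted coffee dripper, diameter 110, 90 high; origin under its centre.
Things that resemble listed ones, but are neither listed nor needed, are in the scene too. What is shaped like the jar_b but purple or yellow is not meant.

How it is judged:
On the way, in this order (a step that is already met when the one before it is completed fails the run):
1. the tray is being dragged by fingers on its far lip and has moved 30 mm (contact force between the fingers and lip above 1 N and distance of tray from where it was at the start of the episode above 0.03 m), for 0.05 s.
2. the tray, still hooked by its far lip, is pressed against the buffers with more than 4 N for 0.2 s (contact force between the fingers and lip above 1 N and contact force between tray and buffers above 4 N), for 0.2 s.
3. the red bar is fully shut (angle between the x axis of redbar and the y axis of dock, either way round below 0.05 rad), for 0.1 s.
At the end, for the whole second after the job is handed in: Tray flat in the dock and at rest, held between the buffers and the bar (its centre 81 to 97.5 mm out from the near rail, within 6 mm of the middle), the red bar shut behind it (within 0.05 rad of parallel to the near rail), tumbler, canister and both jars upright (within 0.15 rad) in the tray (angle between the x axis of redbar and the y axis of dock, either way round below 0.05 rad and x of tray in the frame of buffers between 0.081 and 0.0975 m and y of tray in the frame of buffers between -0.006 and 0.006 m and angle between tray's own z axis and vertical below 0.05 rad and linear speed of tray below 0.01 m/s and angle between each of tumbler, canister, jar_a, jar_b's own z axis and vertical below 0.15 rad and distance between each of tumbler, canister, jar_a, jar_b and tray below 0.075 m); the robot touches nothing.
It fails at once if the tray is pressed against the buffers or the bar with more than 15 N (contact force between tray and buffers above 15 N or contact force between tray and redbar above 15 N).
It fails at once if the red bar is forced: more than 20 N from the fingers (contact force between the fingers and redbar above 20 N).
It fails at once if the tray is lifted or tipped instead of dragged (height (world z) of tray above 0.012 m or angle between tray's own z axis and vertical above 0.15 rad).
It fails at once if something in the tray is tipped (angle between any of tumbler, canister, jar_a, jar_b's own z axis and vertical above 0.35 rad).
It fails at once if a bystander is disturbed (moved 15 mm) (distance of any of soap, board, cheese, rind, dripper from where it was at the start of the episode above 0.015 m).
It also fails if it takes over 72 s, if anything falls off the work surface, if the arm or the gripper's body presses on something with over 40 N, if the wrist force passes 120 N, or if a joint passes its speed limit or range.

ROBOT

A 6-joint arm with a two-finger parallel gripper is mounted at the origin on the work surface. World frame = base frame: x ahead of the robot, y to its left, z up, the work surface at z = 0. Lengths are in m, angles in rad, forces in N, time in s.
With the tool pointing down it reaches from about 0.35 to 0.95 m from the base axis. Payload 17.4 kg.
Tool frame: the origin (TCP) lies at the very end of the fingers, on their centre line; the grasp point (between the pads) lies 19 mm behind it; z points along the fingers, y is the direction in which the jaws open and shut (so a half turn about z gives the same grasp; the last joint's range is limited). The gripper opens to 93 mm and grips with 3 to 60 N. Pads are 15 mm wide; open, the fingers measure 128 mm over their backs; the gripper's body (75 mm by 188 mm) begins 65 mm behind the grasp point.
Start: joints at [-1.176, 0.116, 1.442, -0, 1.584, -0.038], TCP at [0.283, -0.613, 0.219] pointing down, gripper open.
Joint ranges: [-2.83, 2.83], [-0.83, 2.19], [0.07, 2.5], [-1.14, 4.28], [0.01, 3], [-2.97, 2.97]. Speed limits (rad/s): [1.89, 1.89, 2.22, 3.14, 3.14, 3.14].

INTERFACE

Orientations are given as a unit quaternion [x, y, z, w].
In Python, from workcell import bot gives the robot as it stands.
- The arm moves only by the tool apply_moves, never from a script. Its argument "plan" is text: rows parted by semicolons, each of 7 numbers parted by spaces: the shift along the tool's x, y, z in cm, then the turn, a rotation vector about the tool's x, y, z in degrees, then the closure, from 0 (fully open) to 1 (shut). In form: dx dy dz ax ay az claw; .... A call has 1 to 5 rows; each row is the pose to reach, as a shift and turn from the pose measured when the call began, along the tool's axes at that moment; what a row does not reach only later rows make up. A row lasts 1/8 s, in which the tool goes at most 62.5 mm and 10.7 degrees, less where a joint would pass 70% of its speed; a pose out of reach is approached as far as the arm can. A call with a gripper value outside its range is refused whole. The fingers move at their own pace and stop on an object; the grip force is fixed at half the most. Time passes only in rows, so rows that repeat a pose let the fingers close. It gives the time, the measured TCP pose, the force and the opening at its end, in the units of the state.
- bot.read_state(): the state, without advancing time (a new reading comes with each control period).
- bot.get_image(name): name is "scene" or "top" or "wrist"; returns a dict with "frame" (400x640x3 uint8, red, green, blue), "fx", "fy", "cx", "cy" (pixels), "D" ([k1, k2, p1, p2, k3] as OpenCV has them; the pictures are not rectified), "extrinsics" (4x4, takes a point from world to camera coordinates). Camera axes: x right, y down, z forward; pixel columns grow to the right and rows downward; lengths in m; the calibration is good to about 2 mm. A picture is of the moment at which its call begins. There is no depth.
- bot.close_job(): hands the job in, once; it reports no verdict.
The state is a dict: "t": time; "joints": joint angles; "qvel": joint speeds; "joint_torque": joint torques, N m; "ee_pos": TCP position; "orientation": TCP orientation; "force": force on the tool from outside, world axes, zero at the start; "ft_torque": the same for the moment, N m; "gripper_width": finger opening in m.
Only numpy, scipy, OpenCV 4.12 (cv2) and the standard library are available. Lean on these libraries where they do the work, as an engineer would, in place of code of your own. Each camera call takes 0.05 s, during which the arm holds its last target. There are 200 camera calls.

## Working session

There is one attempt and no reset: what is moved stays moved. The work goes in short steps, Python scripts to look and compute and a tool call to move; the robot and the scene stay as the last step left them, time stands still between calls to the robot, and variables do not carry over. Pictures are saved under pics/ and viewed, about 8 in all and at most 12, crops included, and the job is handed in when it is done.

Besides the shell and the picture viewer there is one more tool, called as name(argument=value, ...) on one line, values as JSON. apply_moves: Moves the arm, as the interface text tells. Its arguments: {"type":"object","properties":{"plan":{"type":"string"}},"required":["plan"]}

```bash
ls; mkdir -p pics
cat > h.py <<'E'
import numpy as np, cv2
from workcell import bot
def snap(n,f):
    d=bot.get_image(n); cv2.imwrite('pics/'+f+'.png',d['frame'][:,:,::-1]); np.savez('pics/'+f+'.npz',**d); return d
def load(f): return dict(np.load('pics/'+f+'.npz'))
def KD(d): return np.array([[d['fx'],0,d['cx']],[0,d['fy'],d['cy']],[0,0,1.]],float),np.array(d['D'],float)
def ray(d,uv):
    K,D=KD(d); E=np.array(d['extrinsics']); p=cv2.undistortPoints(np.array(uv,float).reshape(-1,1,2),K,D)[:,0]
    v=np.c_[p,np.ones(len(p))]@E[:3,:3]; return -E[:3,:3].T@E[:3,3],v
def onz(d,uv,z):
    c,v=ray(d,uv); return c+v*((z-c[2])/v[:,2:3])
def proj(d,P):
    K,D=KD(d);E=np.array(d['extrinsics']); return cv2.projectPoints(np.array(P,float).reshape(-1,1,3),cv2.Rodrigues(E[:3,:3])[0],E[:3,3],K,D)[0][:,0]
def tri(ds,uvs):
    A=np.zeros((3,3));b=np.zeros(3)
    for d,u in zip(ds,uvs):
        c,v=ray(d,[u]);v=v[0]/np.linalg.norm(v[0]);M=np.eye(3)-np.outer(v,v);A+=M;b+=M@c
    return np.linalg.solve(A,b)
E
python3 - <<'E'
from h import *
a=snap('scene','scene0');b=snap('top','top0')
for d in(a,b): print(ray(d,[[320,200]]), d['fx'])
print(bot.read_state())
E
```

```text
pics
(array([ 1.05090709, -0.66900517,  1.16976997]), array([[-0.3613044 ,  0.44770454, -0.81801764]])) 425.27522056931787
(array([ 0.47271807, -0.01579386,  0.98065762]), array([[ 0.06318966, -0.00975165, -0.9980573 ]])) 383.67428148470947
{'t': 0.1, 'joints': array([-1.17581717e+00,  1.16429236e-01,  1.44222966e+00,  1.27047059e-05,
        1.58395563e+00, -3.77909137e-02]), 'qvel': array([-0.00297609, -0.00143209, -0.00192683, -0.0004465 ,  0.00080589,
       -0.00164069]), 'joint_torque': array([ 3.50350500e-03, -7.22891378e+01, -6.23867869e+01,  7.82620953e-02,
        2.28110125e-02, -5.94640983e-05]), 'ee_pos': array([ 0.28301681, -0.61260068,  0.21796554]), 'orientation': array([ 9.76679819e-01,  2.14700419e-01, -8.45155655e-05, -5.03940560e-04]), 'force': array([-0.13000838,  0.17676441, -0.2651177 ]), 'ft_torque': array([-0.01334148,  0.00991685, -0.03604088]), 'gripper_width': 0.09281297323375466}
```

View pics/top0.png

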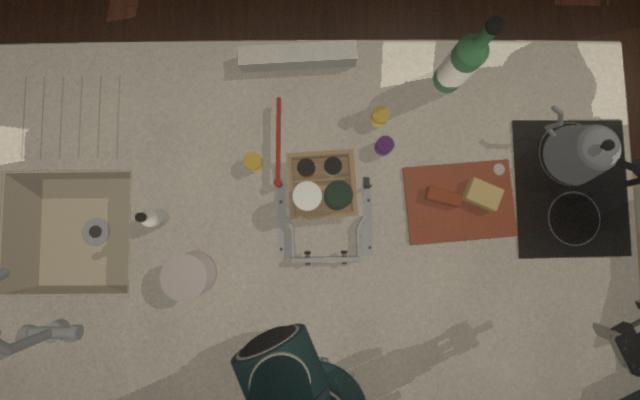

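View pics/scene0.png

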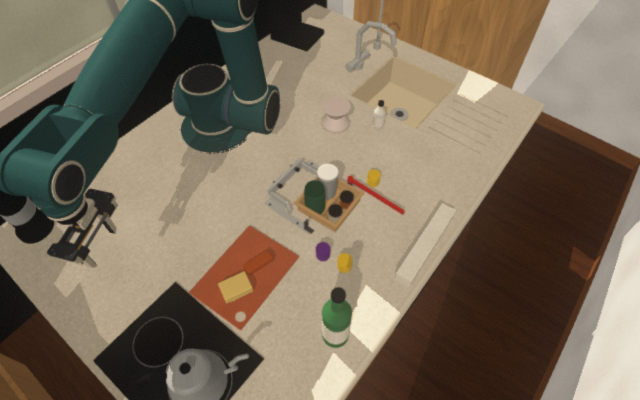

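The top view has the robot at the bottom (+x up, +y left): tray centre near (321,185), dock rail near row 260, red bar running from hinge (278,184) to tip (279,97). The scene view shows the same, with tray at (330,200) and bar from (350,181) to (403,211). I'll crop and measure next.

Run:
```python
from h import *
im=cv2.imread('pics/top0.png')[85:275,240:400]; cv2.imwrite('pics/c1.png',cv2.resize(im,None,fx=3.1,fy=3.1,interpolation=cv2.INTER_CUBIC))
for n in('top0','scene0'):
    d=load(n); hsv=cv2.cvtColor(d['frame'],cv2.COLOR_RGB2HSV); h,s,v=cv2.split(hsv)
    m=(((h<6)|(h>172))&(s>150)&(v>60)).astype(np.uint8)
    k,l,st,ce=cv2.connectedComponentsWithStats(m)
    for i in range(1,k):
        if st[i,4]>40:
            ys,xs=np.where(l==i); r=cv2.minAreaRect(np.c_[xs,ys].astype(np.float32)); print(n,st[i],r); print(onz(d,cv2.boxPoints(r),.044).round(4))
```

```text
scene0 [348 176  56  38 274] ((374.8963317871094, 195.43295288085938), (65.19015502929688, 6.66717529296875), 32.905242919921875)
[[0.5721 0.0626 0.044 ]
 [0.5675 0.0895 0.044 ]
 [0.7898 0.0806 0.044 ]
 [0.792  0.0554 0.044 ]]
```

View pics/c1.png

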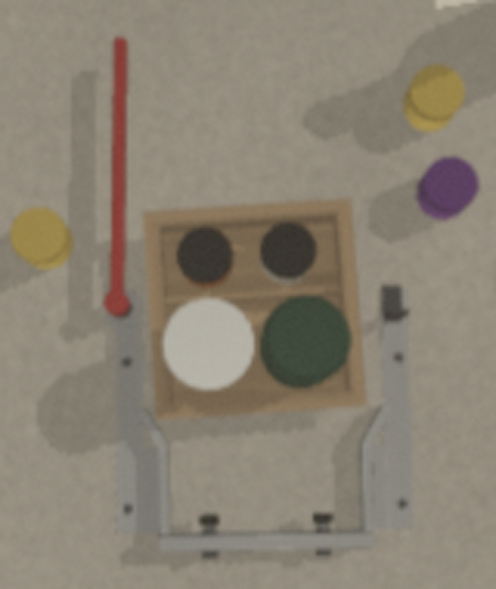

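The crop (×3.1, origin (240,85)) shows: tray rim corners (144,213), (350,200), (367,403), (155,418); rail inner edge at row ~535 between u=168 and 363; buffers at u=209 and 322; red hinge (117,303) and tip (120,40).

Run:
```python
from h import *
d=load('top0')
f=lambda p:np.array(p)/3.1+[240,85]-0.3
T=onz(d,f([(144,213),(350,200),(367,403),(155,418)]),.045)
print('tray',T.round(4)); c=T.mean(0); fx=(T[0]+T[1]-T[2]-T[3]); fy=T[0]-T[1]+T[3]-T[2]
ta=np.arctan2(fx[1],fx[0]); print(c,ta,np.arctan2(-fy[0],fy[1]),np.linalg.norm(T-np.roll(T,1,0),axis=1))
R=onz(d,f([(164,535),(370,536)]),.036); G=onz(d,f([(170,528),(168,445),(363,528),(364,445)]),.024)
print('rail',R.round(4),'guides',G.round(4))
da=np.arctan2(-(R[0]-R[1])[0],(R[0]-R[1])[1]);print('rail ang',da)
Bp=onz(d,f([(117,303),(120,40)]),.044);print('bar',Bp, np.arctan2(*(Bp[1]-Bp[0])[[1,0]]))
S=load('scene0')
for n,p in(('tray',T),('rail',R),('bar',Bp),('guide',G)): print(n,proj(S,p).round(0).tolist())
im=S['frame'][140:250,255:420,::-1].copy(); im=cv2.resize(im,None,fx=4.5,fy=4.5,interpolation=cv2.INTER_CUBIC)
for P in(T,R,Bp,G):
  for q in proj(S,P): cv2.circle(im,tuple(int(x) for x in (q-[255,140]+.5)*4.5),3,(255,0,255),1)
cv2.imwrite('pics/c2.png',im)
```

```text
tray [[ 0.6479  0.0571  0.045 ]
 [ 0.6568 -0.1071  0.045 ]
 [ 0.4949 -0.1174  0.045 ]
 [ 0.4852  0.0493  0.045 ]]
[ 0.57122803 -0.02953125  0.045     ] 0.0557785928690834 0.05613186893178295 [0.16292243 0.16439978 0.16222877 0.16705384]
rail [[ 0.3934  0.0435  0.036 ]
 [ 0.3903 -0.1188  0.036 ]] guides [[ 0.3978  0.0394  0.024 ]
 [ 0.4638  0.0405  0.024 ]
 [ 0.3957 -0.1146  0.024 ]
 [ 0.4618 -0.1167  0.024 ]]
rail ang -0.018752231013769646
bar [[0.57635311 0.07885706 0.044     ]
 [0.78944404 0.07583409 0.044     ]] -0.014185327863515266
tray [[363.0, 193.0], [335.0, 228.0], [293.0, 204.0], [323.0, 170.0]]
rail [[301.0, 160.0], [269.0, 189.0]]
bar [[350.0, 178.0], [403.0, 211.0]]
guide [[301.0, 164.0], [316.0, 173.0], [272.0, 192.0], [286.0, 202.0]]
```

View pics/c2.png

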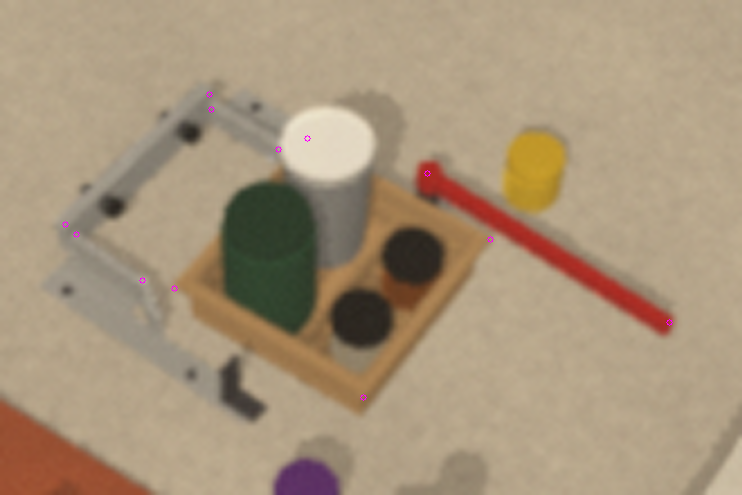

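The projections agree in both views within a few mm. Dock origin is about (0.392,-0.038) with yaw near 0, tray centre about (0.571,-0.030) with yaw 0.056, and lip middle about (0.653,-0.025). Next I move high toward a point behind the lip.

apply_moves(plan="5 -3.1 0 0 0 4 0; 10 -6.2 0 0 0 8 0; 15 -9.3 0 0 0 12 0; 20 -12.4 0 0 0 16 0; 25 -15.5 0 0 0 20 0")

```text
t: 0.72
ee_pos: [0.4456, -0.3653, 0.218]
orientation: [0.999, 0.041, -0.0, -0.001]
force: [0.5, -1.1, 0.3]
gripper_width: 0.093
```

```bash
cat > w.py <<'E'
import sys
from h import *
from scipy.spatial.transform import Rotation as R
# args: world x y z yaw(rad) of tool x -> shift in tool axes (cm), turn deg
x,y,z,a=map(float,sys.argv[1:5]); s=bot.read_state(); q=R.from_quat(s['orientation'])
t=R.from_euler('z',a)*R.from_quat([1,0,0,0])
print('now',s['t'],s['ee_pos'].round(4),'yaw',np.arctan2(*q.as_matrix()[[1,0],0]).round(4),'F',s['force'].round(2),'M',s['ft_torque'].round(2))
print('cm',(q.inv().apply(np.array([x,y,z])-s['ee_pos'])*100).round(2),'deg',(q.inv()*t).as_rotvec(degrees=True).round(2))
E
python3 w.py .680 -.022 .15 .056
```

```text
now 0.725 [ 0.4456 -0.3653  0.218 ] yaw 0.0812 F [ 0.46 -1.07  0.25] M [ 0.   -0.02 -0.04]
cm [ 26.15 -32.31   6.82] deg [-0.06  0.02  1.44]
```

apply_moves(plan="4 -4.6 0 0 0 0.5 0; 8 -9.3 0 0 0 1 0; 12 -14 0 0 0 1.4 0; 16 -18.6 0 0 0 1.4 0; 20 -23.3 0 0 0 1.4 0")

```text
t: 1.35
ee_pos: [0.6269, -0.1149, 0.2179]
orientation: [1.0, 0.028, -0.0, -0.001]
force: [0.5, 0.5, -0.1]
gripper_width: 0.0928
```

```bash
python3 w.py .680 -.022 .13 .056
```

```text
now 1.35 [ 0.6269 -0.1149  0.2179] yaw 0.0568 F [ 0.5   0.52 -0.15] M [-0.03  0.02 -0.07]
cm [ 5.84 -8.97  8.8 ] deg [-0.06  0.04  0.05]
```

apply_moves(plan="3 -4.5 0 0 0 0 0; 5.8 -9 0 0 0 0 0; 5.8 -9 4 0 0 0 0; 5.8 -9 8.8 0 0 0 0; 5.8 -9 8.8 0 0 0 0")

```text
t: 1.98
ee_pos: [0.6778, -0.0214, 0.1259]
orientation: [1.0, 0.029, -0.004, -0.001]
force: [-0.3, -0.0, 0.6]
gripper_width: 0.0933
```

```bash
python3 w.py .680 -.022 .025 .056
python3 - <<'E'
from h import *
snap('wrist','wr1');
E
```

```text
now 1.975 [ 0.6778 -0.0214  0.1259] yaw 0.0571 F [-0.27 -0.04  0.59] M [ 0.01 -0.01  0.03]
cm [ 0.3   0.09 10.09] deg [-0.11  0.42  0.06]
```

View pics/wr1.png

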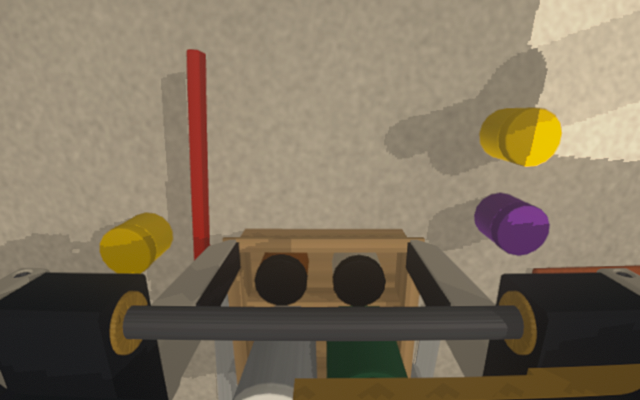

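The wrist view, looking back from the far side, shows the tray's far lip edge near row 238 between u≈225 and 425, the outer wall foot near row 230, and both fingertips at the sides. I check the lip's outer edge by ray.

Run:
```python
from h import *
d=load('wr1'); print(ray(d,[[320,200]]))
print(onz(d,[[225,238],[325,238],[425,238],],.045).round(4), onz(d,[[243,230],[407,230]],0).round(4))
print(proj(d,[[.6479,.0571,.045],[.6568,-.1071,.045]]))
g=d['frame'].astype(int)
for u in(270,325,380): print(u,[tuple(g[v,u]) for v in range(224,246,1)])
```

```text
(array([ 0.75447018, -0.01687519,  0.2919377 ]), array([[-0.26872976, -0.00575767, -0.96334392]]))
[[ 0.6488  0.0577  0.045 ]
 [ 0.6537 -0.0242  0.045 ]
 [ 0.6583 -0.106   0.045 ]] [[ 0.6389  0.0536  0.    ]
 [ 0.648  -0.1037  0.    ]]
[[225.70465113 239.05798132]
 [426.00067068 239.7531889 ]]
270 [(np.int64(164), np.int64(151), np.int64(129)), (np.int64(164), np.int64(151), np.int64(128)), (np.int64(165), np.int64(151), np.int64(129)), (np.int64(161), np.int64(147), np.int64(125)), (np.int64(146), np.int64(128), np.int64(104)), (np.int64(129), np.int64(105), np.int64(76)), (np.int64(120), np.int64(94), np.int64(64)), (np.int64(121), np.int64(96), np.int64(65)), (np.int64(122), np.int64(97), np.int64(66)), (np.int64(120), np.int64(95), np.int64(64)), (np.int64(120), np.int64(95), np.int64(64)), (np.int64(116), np.int64(93), np.int64(62)), (np.int64(111), np.int64(88), np.int64(60)), (np.int64(113), np.int64(91), np.int64(61)), (np.int64(120), np.int64(96), np.int64(64)), (np.int64(124), np.int64(98), np.int64(66)), (np.int64(127), np.int64(100), np.int64(68)), (np.int64(128), np.int6
[... 1532 characters left out ...]
4), np.int64(64)), (np.int64(120), np.int64(95), np.int64(65)), (np.int64(122), np.int64(97), np.int64(66)), (np.int64(119), np.int64(95), np.int64(63)), (np.int64(117), np.int64(94), np.int64(62)), (np.int64(115), np.int64(92), np.int64(61)), (np.int64(114), np.int64(92), np.int64(62)), (np.int64(114), np.int64(91), np.int64(61)), (np.int64(120), np.int64(96), np.int64(64)), (np.int64(142), np.int64(111), np.int64(74)), (np.int64(149), np.int64(117), np.int64(77)), (np.int64(151), np.int64(118), np.int64(78)), (np.int64(152), np.int64(119), np.int64(78)), (np.int64(153), np.int64(120), np.int64(78)), (np.int64(154), np.int64(121), np.int64(78)), (np.int64(156), np.int64(122), np.int64(80))]
```

Lip confirmed from a second view, 1 mm apart. I go down behind it.

apply_moves(plan="0.3 0.1 3 0 0.4 0 0; 0.3 0.1 6 0 0.4 0 0; 0.3 0.1 8.5 0 0.4 0 0; 0.3 0.1 10 0 0.4 0 0; 0.3 0.1 10 0 0.4 0 0")

```text
t: 2.65
ee_pos: [0.682, -0.0225, 0.03]
orientation: [1.0, 0.028, 0.002, -0.001]
force: [-0.1, 0.6, 1.2]
gripper_width: 0.0931
```

```bash
python3 w.py .662 -.024 .025 .056
```

```text
now 2.65 [ 0.682  -0.0225  0.03  ] yaw 0.0566 F [-0.13  0.58  1.19] M [-0.01  0.03  0.  ]
cm [-2.01  0.04  0.49] deg [-0.08 -0.23  0.04]
```

apply_moves(plan="-0.8 0 0.4 0 -0.2 0 0; -1.4 0 0.4 0 -0.2 0 0; -1.7 0 0.4 0 -0.2 0 0; -2.0 0 0.4 0 -0.2 0 0; -2.2 0 0.4 0 -0.2 0 0")

```text
t: 3.28
ee_pos: [0.6606, -0.0238, 0.0265]
orientation: [1.0, 0.028, 0.001, -0.001]
force: [6.1, 0.3, 0.1]
gripper_width: 0.0931
```

```bash
python3 w.py .642 -.028 .025 .04
```

```text
now 3.275 [ 0.6606 -0.0238  0.0265] yaw 0.0566 F [6.09 0.31 0.13] M [ 0.07 -0.97 -0.03]
cm [-1.88  0.32  0.14] deg [-0.07 -0.14  0.95]
```

apply_moves(plan="-0.4 0.06 0.1 0 0 0.2 0; -0.8 0.12 0.1 0 0 0.4 0; -1.2 0.2 0.1 0 0 0.6 0; -1.6 0.28 0.1 0 0 0.8 0; -2.0 0.36 0.1 0 0 1.0 0")

```text
t: 3.9
ee_pos: [0.6419, -0.0284, 0.0265]
orientation: [1.0, 0.02, 0.003, -0.001]
force: [7.7, 1.6, 2.3]
gripper_width: 0.0932
```

```bash
python3 w.py .617 -.033 .025 .01
```

```text
now 3.9 [ 0.6419 -0.0284  0.0265] yaw 0.0391 F [7.75 1.64 2.31] M [ 0.26 -1.19 -0.05]
cm [-2.51  0.36  0.13] deg [-0.08 -0.31  1.66]
```

apply_moves(plan="-0.4 0.06 0 0 0 0.3 0; -0.8 0.12 0 0 0 0.6 0; -1.2 0.18 0 0 0 0.9 0; -1.6 0.24 0 0 0 1.2 0; -2.0 0.3 0 0 0 1.5 0")

```text
t: 4.53
ee_pos: [0.622, -0.0322, 0.0265]
orientation: [1.0, 0.006, 0.003, -0.001]
force: [5.1, -0.5, -0.4]
gripper_width: 0.0931
```

```bash
python3 - <<'E'
from h import *
snap('top','top2')
im=cv2.imread('pics/top2.png')[85:275,240:400]; cv2.imwrite('pics/c3.png',cv2.resize(im,None,fx=3.1,fy=3.1,interpolation=cv2.INTER_CUBIC))
E
python3 w.py .598 -.036 .025 0.0
```

```text
now 4.575 [ 0.6217 -0.0323  0.0265] yaw 0.0123 F [ 3.16  0.03 -0.58] M [-0.04 -0.39 -0.02]
cm [-2.37  0.34  0.14] deg [-0.08 -0.33  0.7 ]
```

View pics/c3.png

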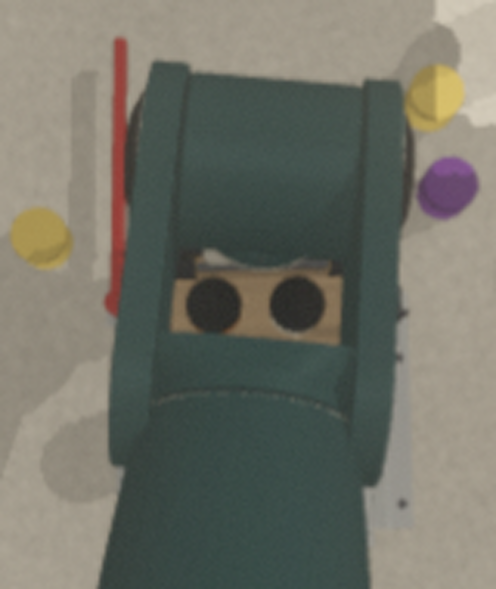

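The arm hides most of the tray from the top. The jars, at (214,305) and (297,304), stand and have moved with it. I continue, and will check with the scene camera.

apply_moves(plan="-0.4 0.08 0 0 0 0.2 0; -0.8 0.16 0 0 0 0.4 0; -1.2 0.24 0 0 0 0.6 0; -1.6 0.32 0 0 0 0.8 0; -2.0 0.4 0 0 0 0.9 0")

```text
t: 5.2
ee_pos: [0.6017, -0.0365, 0.0266]
orientation: [1.0, -0.002, 0.003, -0.001]
force: [6.0, -0.5, 0.2]
gripper_width: 0.0931
```

```bash
python3 - <<'E'
from h import *
snap('scene','sc2')
im=cv2.imread('pics/sc2.png')[140:250,255:420]; cv2.imwrite('pics/c4.png',cv2.resize(im,None,fx=4.5,fy=4.5,interpolation=cv2.INTER_CUBIC))
E
python3 w.py .59 -.038 .025 -.005
```

```text
now 5.25 [ 0.6013 -0.0366  0.0266] yaw -0.0037 F [ 2.45 -0.18 -1.15] M [ 0.05 -0.4  -0.07]
cm [-1.13  0.15  0.15] deg [-0.09 -0.34  0.07]
```

View pics/c4.png

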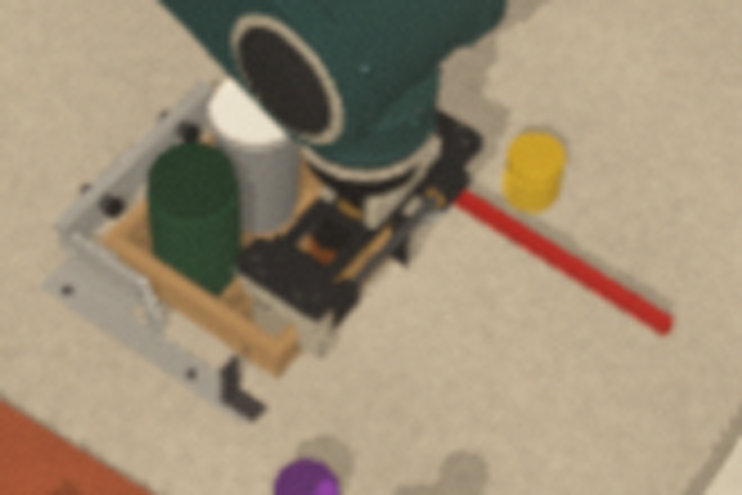

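The scene crop shows the tray running straight between the guides, everything standing, with the near edge about 25 mm from the buffers. I go slower now.

apply_moves(plan="-0.2 0.04 0 0 0 0 0; -0.4 0.08 0 0 0 0 0; -0.6 0.12 0 0 0 0 0; -0.8 0.14 0 0 0 0 0; -1.0 0.15 0 0 0 0 0")

```text
t: 5.88
ee_pos: [0.5913, -0.0381, 0.0265]
orientation: [1.0, -0.002, 0.003, -0.001]
force: [5.7, -0.2, -0.5]
gripper_width: 0.0931
```

apply_moves(plan="-0.15 0 0 0 0 0 0; -0.25 0 0 0 0 0 0; -0.35 0 0 0 0 0 0; -0.45 0 0 0 0 0 0; -0.55 0 0 0 0 0 0")

```text
t: 6.5
ee_pos: [0.5858, -0.0381, 0.0265]
orientation: [1.0, -0.002, 0.003, -0.001]
force: [5.0, 0.6, -0.5]
gripper_width: 0.0928
```

apply_moves(plan="-0.1 0 0 0 0 0 0; -0.2 0 0 0 0 0 0; -0.3 0 0 0 0 0 0; -0.4 0 0 0 0 0 0; -0.5 0 0 0 0 0 0")

```text
t: 7.12
ee_pos: [0.5808, -0.0381, 0.0265]
orientation: [1.0, -0.002, 0.003, -0.001]
force: [4.3, 0.8, -0.3]
gripper_width: 0.0932
```

apply_moves(plan="-0.05 0 0 0 0 0 0; -0.1 0 0 0 0 0 0; -0.15 0 0 0 0 0 0; -0.2 0 0 0 0 0 0; -0.25 0 0 0 0 0 0")

```text
t: 7.75
ee_pos: [0.5783, -0.0381, 0.0265]
orientation: [1.0, -0.002, 0.003, -0.001]
force: [5.4, -0.2, -1.7]
gripper_width: 0.093
```

apply_moves(plan="-0.05 0 0 0 0 0 0; -0.1 0 0 0 0 0 0; -0.15 0 0 0 0 0 0; -0.2 0 0 0 0 0 0")

```text
t: 8.25
ee_pos: [0.5763, -0.0381, 0.0265]
orientation: [1.0, -0.002, 0.003, -0.001]
force: [4.7, -0.3, -0.7]
gripper_width: 0.093
```

apply_moves(plan="-0.04 0 0 0 0 0 0; -0.08 0 0 0 0 0 0; -0.12 0 0 0 0 0 0")

```text
t: 8.62
ee_pos: [0.5759, -0.0381, 0.0269]
orientation: [1.0, -0.002, 0.004, -0.001]
force: [11.8, 1.4, -1.2]
gripper_width: 0.0929
```

apply_moves(plan="-0.04 0 0 0 0 0 0; -0.08 0 0 0 0 0 0; -0.12 0 0 0 0 0 0")

```text
t: 9.0
ee_pos: [0.5758, -0.0379, 0.0273]
orientation: [1.0, -0.002, 0.006, -0.001]
force: [13.2, 1.1, -1.5]
gripper_width: 0.093
```

apply_moves(plan="-0.04 0 0 0 0 0 0; -0.08 0 0 0 0 0 0; -0.12 0 0 0 0 0 0")

```text
t: 9.38
ee_pos: [0.5757, -0.0379, 0.0279]
orientation: [1.0, -0.001, 0.007, -0.001]
force: [13.5, 1.6, -1.1]
gripper_width: 0.0926
```

Seated at TCP x≈0.5758: the force rose from about 5 N to about 13 N, so roughly 8 N on the buffers. I stop pressing, back off, lift and verify.

apply_moves(plan="0.1 0 0 0 -0.8 0 0; 0.5 0 0 0 -0.8 0 0; 1.5 0 0 0 -0.8 0 0; 3 0 0 0 -0.8 0 0; 4 0 0 0 -0.8 0 0")

```text
t: 10.0
ee_pos: [0.6168, -0.038, 0.0284]
orientation: [1.0, -0.001, 0.0, -0.001]
force: [0.6, 0.5, 0.1]
gripper_width: 0.0931
```

```bash
python3 w.py .72 .12 .18 0
python3 - <<'E'
from h import *
snap('wrist','wr2');snap('scene','sc3')
a=cv2.imread('pics/wr2.png');b=cv2.resize(cv2.imread('pics/sc3.png')[140:250,245:420],None,fx=640/175,fy=640/175,interpolation=cv2.INTER_CUBIC)
cv2.imwrite('pics/c5.png',cv2.resize(np.vstack([a[:200*2-100],b[:300]]),(640,600)))
E
```

```text
now 10.0 [ 0.6168 -0.038   0.0284] yaw -0.0029 F [0.61 0.48 0.14] M [ 0.02 -0.    0.03]
cm [ 10.28 -15.86 -15.13] deg [-0.09 -0.01 -0.17]
```

View pics/c5.png

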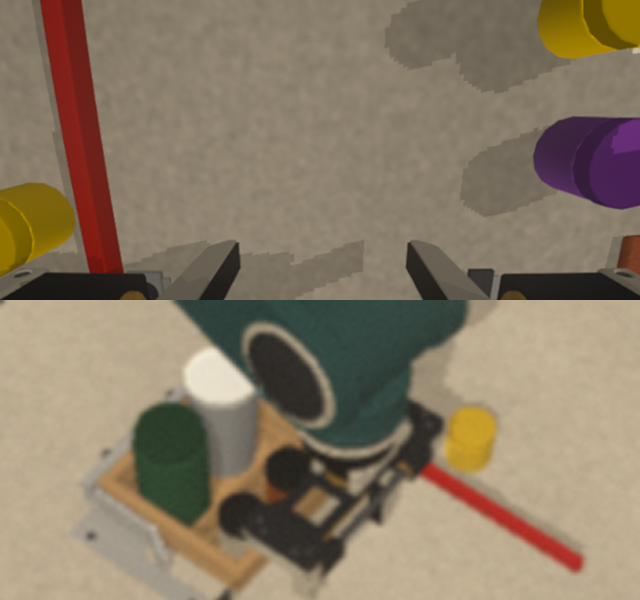

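The composite shows the tray seated with its rim over the rail, the contents standing, and the bar still open. I lift, close the fingers and go left of the bar.

apply_moves(plan="0 0 -5 0 0 0 1; 0 0 -11 0 0 0 1; 3 -4 -15 0 0 0 1; 6 -9 -15 0 0 0 1; 10.3 -13 -15 0 0 0 1")

```text
t: 10.72
ee_pos: [0.7207, 0.0933, 0.1797]
orientation: [1.0, -0.001, 0.001, -0.001]
force: [-0.2, -1.3, -0.3]
gripper_width: 0.0474
```

```bash
python3 - <<'E'
from h import *
d=snap('top','top3'); im=cv2.imread('pics/top3.png')[85:275,240:400]; cv2.imwrite('pics/c6.png',cv2.resize(im,None,fx=3.1,fy=3.1,interpolation=cv2.INTER_CUBIC))
H=np.array([.5765,.079])
for p in np.radians([0,-15,-30,-45,-60,-75,-85,-90]):
    u=np.array([np.cos(p),np.sin(p)]);n=np.array([-u[1],u[0]]);print(np.degrees(p).round(),(H+.13*u+(.005+.0075*abs(u[1])+.0175*abs(u[0]))*n).round(4))
E
python3 w.py .72 .12 .1 0
```

```text
0.0 [0.7065 0.1015]
-15.0 [0.7082 0.0684]
-30.0 [0.701  0.0347]
-45.0 [0.6845 0.0031]
-60.0 [ 0.659  -0.0235]
-75.0 [ 0.6263 -0.0422]
-85.0 [ 0.6018 -0.0493]
-90.0 [ 0.589 -0.051]
now 10.775 [0.7238 0.0974 0.1771] yaw -0.0005 F [ 0.76  4.43 -1.46] M [ 0.11  0.01 -0.02]
cm [-0.38 -2.23  7.71] deg [-0.17  0.   -0.03]
```

View pics/c6.png

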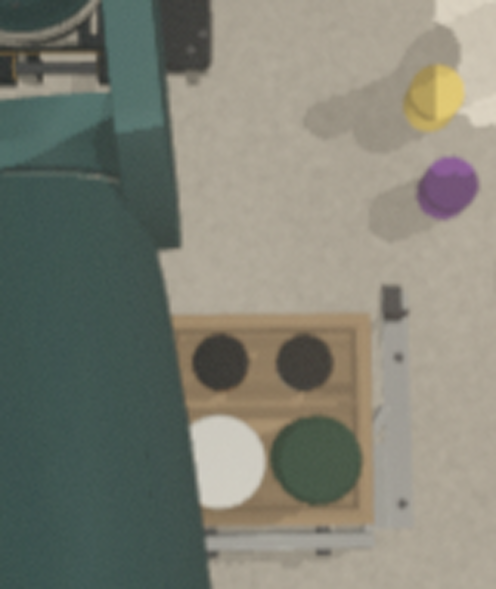

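The tray is seated square in the dock: far rim at row 316, near rim at row 525, right wall along the guide, contents upright. Next I go down left of the bar.

apply_moves(plan="-0.4 -2.7 0 0 0 0 1; -0.6 -2.7 4 0 0 0 1; -0.6 -2.7 7.7 0 0 0 1; -0.6 -2.7 7.7 0 0 0 1")

```text
t: 11.28
ee_pos: [0.7163, 0.1244, 0.0969]
orientation: [1.0, -0.0, -0.003, -0.001]
force: [-0.5, -0.0, -0.1]
gripper_width: 0.0038
```

```bash
python3 - <<'E'
from h import *
d=snap('wrist','wr4'); h,s,v=cv2.split(cv2.cvtColor(d['frame'],cv2.COLOR_RGB2HSV))
m=(((h<6)|(h>172))&(s>150)&(v>60)).astype(np.uint8)
k,l,st,ce=cv2.connectedComponentsWithStats(m); i=1+st[1:,4].argmax(); ys,xs=np.where(l==i); print(st[i])
for y in np.linspace(ys.min()+3,ys.max()-3,6).astype(int): r=xs[ys==y]; print(y,onz(d,[[r.min(),y],[r.max(),y]],.044)[:,:2].round(4).tolist())
E
python3 w.py .713 .118 .02 0
```

```text
[ 374  114   27  161 2525]
117 [[0.7884, 0.0848], [0.7885, 0.0743]]
147 [[0.769, 0.0852], [0.769, 0.0745]]
178 [[0.7478, 0.0855], [0.7479, 0.0752]]
209 [[0.7256, 0.0859], [0.7256, 0.0753]]
240 [[0.7021, 0.0862], [0.7021, 0.076]]
271 [[0.6771, 0.0865], [0.677, 0.076]]
now 11.325 [0.7174 0.1245 0.0997] yaw -0.0005 F [-0.15  0.89  1.51] M [ 0.01  0.   -0.  ]
cm [-0.42  0.67  7.97] deg [-0.15  0.11 -0.03]
```

View pics/wr4.png

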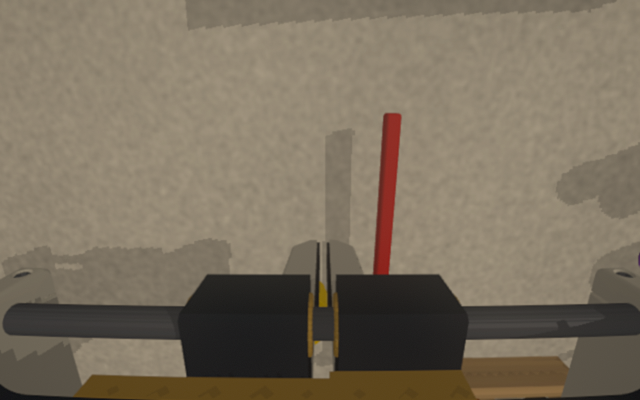

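Fingers are closed about 20 mm left of the bar (bar face at y≈0.086, tip at pixel (392,115)), with clear space below. I go down.

apply_moves(plan="-0.4 0 3 0 0 0 1; -0.4 0 6 0 0 0 1; -0.4 0 7.6 0 0 0 1; -0.4 0 7.8 0 0 0 1; -0.4 0.5 7.8 0 0 0 1")

```text
t: 11.95
ee_pos: [0.7139, 0.1198, 0.0233]
orientation: [1.0, -0.0, -0.0, -0.001]
force: [-0.6, 0.3, -0.5]
gripper_width: -0.0
```

```bash
python3 w.py .7082 .0684 .02 0
```

```text
now 11.95 [0.7139 0.1198 0.0233] yaw -0.0002 F [-0.55  0.27 -0.54] M [0.02 0.08 0.02]
cm [-0.57  5.14  0.31] deg [-0.17  0.01 -0.01]
```

Now I push the bar along its arc at about 1 cm per row.

apply_moves(plan="-0.4 1.2 0.2 0 0 0 1; -0.5 2 0.2 0 0 0 1; -0.5 3 0.2 0 0 0 1; -0.5 4 0.2 0 0 0 1; -0.5 5 0.2 0 0 0 1")

```text
t: 12.58
ee_pos: [0.7089, 0.0691, 0.0211]
orientation: [1.0, -0.0, -0.0, -0.002]
force: [0.6, 1.8, -0.4]
gripper_width: 0.0008
```

apply_moves(plan="-0.2 1 0 0 0 0 1; -0.4 2 0 0 0 0 1; -0.6 3 0 0 0 0 1; -1.1 4 0 0 0 0 1; -1.6 5 0 0 0 0 1")

```text
t: 13.2
ee_pos: [0.6925, 0.0185, 0.0209]
orientation: [1.0, -0.0, -0.0, -0.002]
force: [0.2, 0.9, -0.4]
gripper_width: 0.0006
```

```bash
python3 w.py .659 -.0235 .02 0
```

```text
now 13.2 [0.6925 0.0185 0.0209] yaw -0.0003 F [ 0.24  0.94 -0.44] M [0.29 0.01 0.  ]
cm [-3.35  4.2   0.08] deg [-0.17  0.02 -0.02]
```

apply_moves(plan="-0.6 0.9 0 0 0 0 1; -1.2 1.8 0 0 0 0 1; -1.9 2.6 0 0 0 0 1; -2.6 3.4 0 0 0 0 1; -3.4 4.2 0 0 0 0 1")

```text
t: 13.82
ee_pos: [0.658, -0.024, 0.0209]
orientation: [1.0, -0.0, -0.0, -0.001]
force: [0.9, 1.7, -0.1]
gripper_width: 0.0003
```

apply_moves(plan="-0.8 0.5 0 0 0 0 1; -1.6 1 0 0 0 0 1; -2.4 1.4 0 0 0 0 1; -3.2 1.8 0 0 0 0 1; -4 2.1 0 0 0 0 1")

```text
t: 14.45
ee_pos: [0.6175, -0.0452, 0.0208]
orientation: [1.0, -0.0, -0.0, -0.001]
force: [0.4, 1.5, 0.2]
gripper_width: 0.0007
```

```bash
python3 w.py .5985 -.050 .02 0
python3 - <<'E'
from h import *
s=snap('scene','sc5')
im=cv2.imread('pics/sc5.png')[140:250,255:420]; cv2.imwrite('pics/c7.png',cv2.resize(im,None,fx=4.5,fy=4.5,interpolation=cv2.INTER_CUBIC))
E
```

```text
now 14.45 [ 0.6175 -0.0452  0.0208] yaw -0.0002 F [0.37 1.47 0.22] M [ 0.23 -0.12 -0.05]
cm [-1.9   0.48  0.08] deg [-0.17  0.02 -0.01]
```

View pics/c7.png

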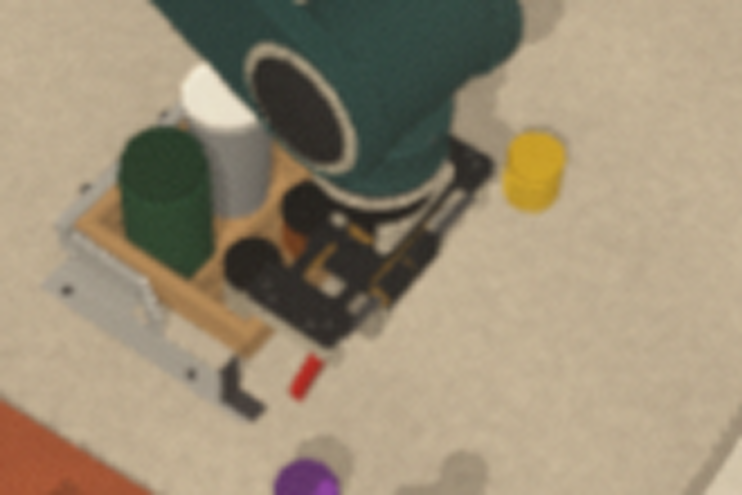

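The bar is nearly shut, with its tip at crop (305,375), just outside the black end stop at (235,385). The contents stand. I finish in gentle small steps, watching for the stop.

apply_moves(plan="-0.5 0.2 0 0 0 0 1; -1 0.3 0 0 0 0 1; -1.4 0.4 0 0 0 0 1; -1.7 0.4 0 0 0 0 1; -1.9 0.4 0 0 0 0 1")

```text
t: 15.12
ee_pos: [0.5977, -0.0495, 0.0208]
orientation: [1.0, -0.0, -0.0, -0.001]
force: [0.9, -0.4, -0.4]
gripper_width: 0.0003
```

apply_moves(plan="-0.1 0 0 0 0 0 1; -0.2 0 0 0 0 0 1; -0.3 0 0 0 0 0 1; -0.4 0 0 0 0 0 1")

```text
t: 15.62
ee_pos: [0.5936, -0.0495, 0.0208]
orientation: [1.0, -0.0, -0.0, -0.001]
force: [1.8, -0.9, 0.7]
gripper_width: 0.0004
```

apply_moves(plan="-0.1 0 0 0 0 0 1; -0.2 0 0 0 0 0 1; -0.3 0 0 0 0 0 1")

```text
t: 16.0
ee_pos: [0.5919, -0.0496, 0.021]
orientation: [1.0, -0.0, 0.001, -0.001]
force: [19.2, -1.5, -9.2]
gripper_width: 0.0005
```

The stop was hit harder than intended: Fx is 19 N. I back off at once.

apply_moves(plan="0.3 0 0 0 0 0 1; 1.5 0 0 0 0 0 1; 4 0 0 0 0 0 1; 5 0 -5 0 0 0 1; 5 0 -11 0 0 0 1")

```text
t: 16.62
ee_pos: [0.6419, -0.0497, 0.1311]
orientation: [1.0, -0.0, -0.0, -0.001]
force: [1.0, 0.5, 0.7]
gripper_width: 0.0005
```

```bash
python3 w.py .60 -.40 .22 0
python3 - <<'E'
from h import *
d=snap('wrist','wr6'); h,s,v=cv2.split(cv2.cvtColor(d['frame'],cv2.COLOR_RGB2HSV))
m=(((h<6)|(h>172))&(s>150)&(v>60)).astype(np.uint8); k,l,st,ce=cv2.connectedComponentsWithStats(m); print(st[1:][st[1:,4]>30])
E
```

```text
now 16.625 [ 0.6419 -0.0497  0.1311] yaw -0.0002 F [0.96 0.5  0.7 ] M [ 0.01 -0.01  0.04]
cm [-4.19 35.01 -9.  ] deg [-0.17  0.   -0.01]
[[ 163  262  125   28 1323]
 [ 359  267   59    8  394]]
```

Now I move up and aside so the top camera sees everything.

apply_moves(plan="0 0 -5 0 0 0 1; -1 5 -9 0 0 0 1; -2 11 -9 0 0 0 1; -3 17 -9 0 0 0 1; -4 23 -9 0 0 0 1")

```text
t: 17.3
ee_pos: [0.6033, -0.2821, 0.2304]
orientation: [1.0, 0.0, 0.005, -0.001]
force: [0.6, 0.5, -1.0]
gripper_width: 0.0001
```

apply_moves(plan="-1 4 0 0 0 0 1; -2 8 0 0 0 0 1; -4 12 0 0 0 0 1; -6 15 0 0 0 0 1; -6 15 0 0 0 0 1")

```text
t: 17.92
ee_pos: [0.5424, -0.4341, 0.2289]
orientation: [1.0, -0.001, 0.005, -0.001]
force: [0.4, 0.3, 0.3]
gripper_width: 0.0007
```

Run:
```python
from h import *
t=snap('top','top9');snap('scene','sc9')
im=cv2.imread('pics/top9.png')[130:275,240:400]; A=cv2.resize(im,(480,435),interpolation=cv2.INTER_CUBIC)
b=cv2.resize(cv2.imread('pics/sc9.png')[140:250,255:340],(320,414),interpolation=cv2.INTER_CUBIC); B=np.zeros((435,320,3),np.uint8);B[:414]=b
cv2.imwrite('pics/c8.png',np.hstack([A,B]))
for n in('top9','scene9'.replace('scene','sc')):
    d=load(n); h,s,v=cv2.split(cv2.cvtColor(d['frame'],cv2.COLOR_RGB2HSV))
    m=(((h<8)|(h>170))&(s>120)&(v>50)).astype(np.uint8); m[:, 400:]=0
    k,l,st,ce=cv2.connectedComponentsWithStats(m)
    for i in range(1,k):
        if st[i,4]>60:
            ys,xs=np.where(l==i); P=onz(d,np.c_[xs,ys],.044)[:,:2].astype(np.float32); f=cv2.fitLine(P,cv2.DIST_HUBER,0,.001,.001).ravel(); print(n,st[i],f,'dev from y axis',np.arctan2(f[0],f[1]),P.min(0),P.max(0))
```

```text
top9 [274 179  91   7 302] [ 0.00571637 -0.99998367  0.57731235 -0.02287081] dev from y axis 3.1358764 [ 0.5699807  -0.13381612] [0.58485544 0.08728953]
sc9 [310 176  43  47 265] [ 0.00731863 -0.99997324  0.5798375  -0.02277131] dev from y axis 3.134274 [ 0.56669813 -0.13798325] [0.5897924  0.09125659]
```

View pics/c8.png

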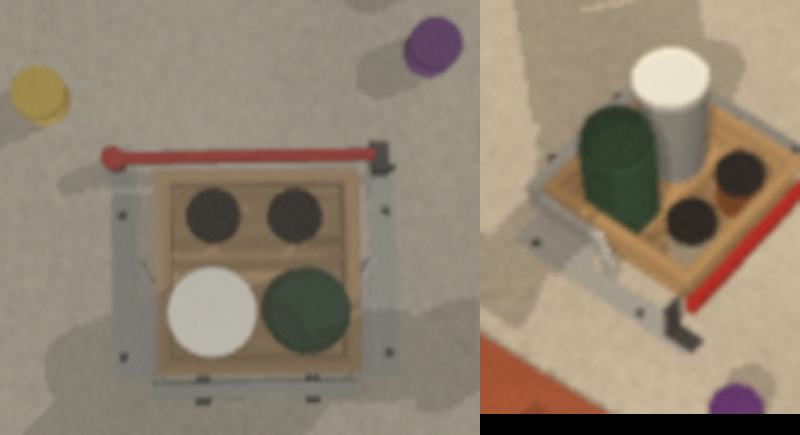

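The final pictures show the bar shut against the black stop, with its angle within about 0.02 rad of the rail. The tray is square in the dock, with all four items upright and the bystanders untouched. I hand it in.

```bash
python3 -c "
from workcell import bot
print(bot.close_job())"
```

```text
the job is handed in; nothing more can be done
None
```

The tray is in the dock against its buffers, the red bar is shut behind it, and I handed the job in at about 18 s. Two force readings came out higher than I wanted, and no verdict was reported.

I hooked both fingertips behind the far lip and dragged the tray about 85 mm at 5–6 N, straightening it on the way. I then felt for the buffers, backed off, and swung the bar shut with closed fingers.

**Final checks, top and scene cameras:**
- **Bar:** it lies against its end stop, about 0.006 rad (top) and 0.007 rad (scene) from the world y axis. My estimate of the dock's own angle adds roughly 0.01–0.02 rad to that, so it should be inside the 0.05 rad limit.
- **Tray:** it looks square in the dock. Its centre is about 93 mm from the rail, worked out from where the fingers stopped.
- **Contents:** all four items are standing upright in the tray.
- **Rest of the counter:** by eye nothing near the dock had moved. I did not measure the bystanders.

**Forces that were too high:**
- **Pressing on the buffers:** the finger force reached about 13.5 N, so I estimate 8 N or slightly more on the buffers. That is more than "snug" but under the 15 N limit.
- **Bar at its stop:** the last push read 19.2 N along x, but with the 9 N vertical reading the total is about 21 N. The limit is 20 N, so this check may have been exceeded. I backed off straight away.

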